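Check the brake lever of the specimen trolley's handle

TASK

The push handle of the specimen trolley is held in a bench fixture for its brake check. With the backs (outsides) of the fingers press the long brake lever in towards the bar until it stops short of the bar, hold it there for a second, let it spring right back out, then press it in to its stop again and finish while still holding it there. Do not grip the lever or force it at the stop, and leave the short lever and the things lying around alone.

Things in the scene. Friction and masses are not known exactly. Their poses are not given: they have to be found in the camera images.
- handle: Steel tube push handle fixed on a base plate. Origin on the bench below the bar's middle. The bar (30 mm thick, 33 over its rubber sleeves, 410 mm long) runs along y at z = 140 mm; its ends bend back to +x and down. Levers are pressed to +x. Plate and blocks (x -30 to 80 mm, y -250 to 250 mm) are below 65 mm; the space under and in front of the levers is free.
- brake_unit: Black clamp of the long brake lever, fixed on the bar 170 mm to -y or 25 mm to +y of its middle (the short lever has the other place). Origin on the bar's axis, 140 mm above the bench; axes as the handle's. 30 mm along y, reaches 59 mm in front (-x) of the bar axis and 25 mm above and below it. The lever's vertical pivot is at x = -45 mm, y = 0; its blade runs from there to +y.
- brake_press (a point): Point on the long lever: dark steel blade 20 mm high, 11 thick, to 135 mm from the pivot, ball end 18 mm. This point is mid-height on its front face, 100 mm from the pivot: press here. +y along the blade to its end, +x towards the bar. At rest it flares out 0.29 rad (origin 79 mm from the bar's axis); at the stop it is parallel to the bar (51 mm; 25 mm clear gap behind it).
- brake_lever (a joint): Angle of the long lever, rad: 0 at rest (sprung out), growing as it is pressed towards the bar, rigid stop at 0.29. At the press point the spring asks about 2.5 N to start it and 7.5 N at the stop; it springs right back when let go.
- release_lever (a joint): Angle of the short lever (height release, 65 mm from its pivot to its end, otherwise the same shape, clamp and material), to be left alone: 0 at rest, 0.29 fully in, spring-loaded.
- release_unit: Black clamp of the short lever, origin and axes as for brake_unit; its pivot is likewise at x = -45 mm, y = 0 and its blade runs from there towards +y.
- tube_rack: Loose steel wire rack with capped blood tubes, 70 x 200 x 83 mm, beside the +y end of the handle; origin under its centre. Leave alone.
- jar: Loose white specimen jar, 52 mm across, 70 mm high, behind the bar; origin under its centre. Leave alone.
- scanner: Loose hand-held barcode scanner lying down, 160 x 62 x 46 mm, beside the -y end of the handle; origin on the bench near its middle. Leave alone.

How it is judged:
By the outcome, as a careful person would: the job done as asked, in the order asked, and still so for the second after the job is handed in, while the arm keeps its last pose, push and grip.
It also fails if it takes over 48 s, if anything falls off the work surface, if the arm or the gripper's body presses on something with over 40 N, if the wrist force passes 120 N, or if a joint passes its speed limit or range.

ROBOT

A 6-joint arm with a two-finger parallel gripper is mounted at the origin on the work surface. World frame = base frame: x ahead of the robot, y to its left, z up, the work surface at z = 0. Lengths are in mm, angles in rad, forces in N, time in s.
With the tool pointing down it reaches from about 425 to 1125 mm from the base axis. Payload 14.9 kg.
Tool frame: the origin (TCP) lies at the very end of the fingers, on their centre line; the grasp point (between the pads) lies 19 mm behind it; z points along the fingers, y is the direction in which the jaws open and shut (so a half turn about z gives the same grasp; the last joint's range is limited). The gripper opens to 91 mm and grips with 3 to 60 N. Pads are 32 mm wide; open, the fingers measure 118 mm over their backs; the gripper's body (76 mm by 178 mm) begins 60 mm behind the grasp point.
Start: joints at [1.281, 0.379, 1.734, -0, 1.028, -0.033], TCP at [177.797, 677.057, 213.932] pointing down, gripper open.
Joint ranges: [-2.77, 2.77], [-0.74, 2.19], [0, 2.66], [-1.06, 4.2], [0.31, 2.87], [-3.08, 3.08]. Speed limits (rad/s): [1.89, 1.89, 2.39, 3.14, 3.14, 3.14].

INTERFACE

Orientations are given as a unit quaternion [x, y, z, w].
In Python, from plant import manip, snapshot, camera_model, cut_out gives the robot as it stands. The module is installed in compiled form; this text tells all that it offers.
- The arm moves only by the tool arm_command, never from a script. Its argument "targets" is a list of rows, each an object of numbers: "hand": the closure in counts, from 0 (fully open) to 255 (shut); "x", "y", "z": the shift along the tool's x, y, z each as a share of 2 cm, from -1 to 1; "roll": the turn about the tool's z as a share of 0.1 rad, from -1 to 1. In form: [{"hand": .., "x": .., "y": .., "z": .., "roll": ..}, ...]. A call has 1 to 10 rows; each row shifts and turns the commanded pose from where the row before left it, along the tool's axes as they then stand; what a row does not reach is not made up. A row lasts 1/10 s, in which the tool goes at most 50 mm and 8.59 degrees, less where a joint would pass 70% of its speed; a pose out of reach is approached as far as the arm can. A call with a number of a shift or a turn outside -1 to 1 is refused whole. A call with a gripper value outside its range is refused whole. The fingers move at their own pace and stop on an object; the grip force is fixed at half the most. Time passes only in rows, so rows that do not move let the fingers close. It gives the time, the measured TCP pose, the force and the opening at its end, in the units of the state.
- manip.read_state(): the state, without advancing time (a new reading comes with each control period).
- snapshot(name): name is "scene" or "top" or "wrist"; returns (picture, depth): 384x512x3 uint8, red, green, blue; 384x512 float32, mm along the optical axis (not along the pixel's ray), 0 where there is no reading.
- camera_model(name): a dict with "camera_matrix" (3x3 intrinsics, pixels), "R" (3x3) and "t" (3): a world point X has camera coordinates R X + t; the wrist camera has in their place "hand_eye" (4x4, takes a point from camera to tool coordinates, whose origin is the TCP and whose axes are the flange's). Camera axes: x right, y down, z forward; pixel columns grow to the right and rows downward; lengths in mm; the calibration is good to about 2 mm. A picture is of the moment at which its call begins: read the wrist's pose just before it. camera_model takes no time and is no camera call.
- manip.finish_job(): hands the job in, once; it reports no verdict.
Trained networks look in the newest picture that a camera, given by its name, has taken for a name from the list of things; names that differ only in an ending like _2 or _b are one class to them, and where a whole thing is asked for, a point or a joint stands for the part that bears it (a point fixed in the world has none). Each returns a list of dicts, best first, with "conf" (0 to 1); they miss things now and then, are a little off and sometimes report something else, mostly with a low value. They report only what shows in the picture. A call takes as long as a camera call.
- cut_out(target, camera): "region" (384x512 bool, what is visible of it) and "at" ([row, column] in pixels, amid what is visible of it).
The state is a dict: "clock": time; "joints": joint angles; "qvel": joint speeds; "joint_efforts": joint torques, N m; "eef_pos": TCP position; "tool_rot": TCP orientation; "force": force on the tool from outside, world axes, zero at the start; "ft_torque": the same for the moment, N m; "gripper_width": finger opening in mm.
Only numpy, scipy, OpenCV 4.12 (cv2) and the standard library are available. Lean on these libraries where they do the work, as an engineer would, in place of code of your own. Each camera call takes 0.05 s, during which the arm holds its last target. There are 200 camera calls.

## Working session

There is one attempt and no reset: what is moved stays moved. The work goes in short steps, Python scripts to look and compute and a tool call to move; the robot and the scene stay as the last step left them, time stands still between calls to the robot, and variables do not carry over. Pictures are saved under pics/ and viewed, about 8 in all and at most 12, crops included, and the job is handed in when it is done.

Besides the shell and the picture viewer there is one more tool, called after "Emit:" by a JSON object that holds its "fn" and its "kwargs", one argument or row to a line. arm_command: Moves the arm, as the interface text tells. Its arguments: {"type":"object","properties":{"targets":{"type":"array","items":{"type":"object","properties":{"hand":{"type":"number"},"x":{"type":"number","minimum":-1,"maximum":1},"y":{"type":"number","minimum":-1,"maximum":1},"z":{"type":"number","minimum":-1,"maximum":1},"roll":{"type":"number","minimum":-1,"maximum":1}}}}},"required":["targets"]}

```bash
mkdir -p pics; cat > h.py <<'E'
import numpy as np, cv2
from plant import manip, snapshot, camera_model, cut_out
def pts(name,d,reg):
    m=camera_model(name);K=np.array(m["camera_matrix"]);R=np.array(m["R"]);t=np.array(m["t"])
    r,c=np.nonzero(reg&(d>0));z=d[r,c]
    P=np.stack([(c-K[0,2])/K[0,0]*z,(r-K[1,2])/K[1,1]*z,z],1)
    return (P-t)@R
E
python3 - <<'E'
from h import *
s=manip.read_state();print({k:np.round(v,3).tolist() for k,v in s.items()})
for n in("scene","top"):
    im,d=snapshot(n);cv2.imwrite(f"pics/{n}1.png",im[:,:,::-1]);np.save(n+".npy",d)
    for t in("handle","brake_unit","brake_press","release_unit","release_lever","tube_rack","jar","scanner"):
        for o in cut_out(t,n)[:2]:
            P=pts(n,d,o["region"])
            print(n,t,round(o["conf"],2),np.round(o["at"]),len(P),np.round(np.percentile(P,[2,50,98],axis=0)).tolist() if len(P) else "")
E
```

```text
{'clock': 0.0, 'joints': [1.281, 0.379, 1.735, -0.0, 1.028, -0.033], 'qvel': [0.0, 0.001, -0.001, -0.001, -0.002, -0.002], 'joint_efforts': [0.003, -76.374, -43.437, 0.065, 0.042, -0.0], 'eef_pos': [177.699, 676.669, 213.274], 'tool_rot': [0.128, 0.992, -0.001, -0.0], 'force': [-0.147, 0.148, 0.444], 'ft_torque': [-0.019, -0.017, -0.038], 'gripper_width': 91.8}
scene handle 0.56 [173. 281.] 660 [[476.0, -48.0, -1.0], [575.0, 20.0, 152.0], [629.0, 83.0, 164.0]]
scene handle 0.55 [208. 265.] 9390 [[564.0, -242.0, 6.0], [633.0, 13.0, 13.0], [708.0, 221.0, 156.0]]
scene brake_unit 0.6 [127. 238.] 682 [[517.0, -195.0, 124.0], [540.0, -167.0, 148.0], [603.0, -42.0, 163.0]]
scene brake_press 0.62 [130. 260.] 392 [[428.0, -218.0, -2.0], [529.0, -106.0, 144.0], [543.0, -38.0, 151.0]]
scene release_unit 0.74 [173. 282.] 685 [[491.0, -47.0, -0.0], [576.0, 21.0, 151.0], [630.0, 83.0, 164.0]]
scene release_lever 0.53 [179. 299.] 189 [[485.0, 20.0, 2.0], [561.0, 58.0, 145.0], [568.0, 86.0, 151.0]]
scene release_lever 0.42 [176. 282.] 648 [[550.0, -4.0, 122.0], [575.0, 22.0, 152.0], [630.0, 84.0, 1
[... 851 characters left out ...]
0.17 [239. 311.] 283 [[510.0, -165.0, -2.0], [523.0, -102.0, 147.0], [548.0, -40.0, 151.0]]
top tube_rack 0.88 [233. 148.] 2033 [[506.0, 230.0, 2.0], [543.0, 319.0, 46.0], [583.0, 421.0, 83.0]]
top tube_rack 0.19 [202. 275.] 6519 [[560.0, -245.0, 1.0], [614.0, -17.0, 12.0], [695.0, 215.0, 156.0]]
top jar 0.54 [169. 272.] 352 [[716.0, -43.0, -0.0], [733.0, -17.0, 67.0], [761.0, 5.0, 72.0]]
top jar 0.27 [239. 311.] 239 [[510.0, -160.0, 139.0], [523.0, -103.0, 147.0], [535.0, -42.0, 151.0]]
top scanner 0.69 [242. 394.] 1024 [[416.0, -368.0, 13.0], [508.0, -335.0, 34.0], [564.0, -313.0, 47.0]]
top scanner 0.28 [239. 306.] 223 [[510.0, -155.0, 140.0], [522.0, -93.0, 147.0], [533.0, -42.0, 151.0]]
```

View images.

```bash
python3 - <<'E'
from h import *
a=cv2.imread("pics/scene1.png");b=cv2.imread("pics/top1.png")
cv2.imwrite("pics/c1.png",np.vstack([cv2.resize(a[70:320,130:450],None,fx=1.2,fy=1.2),cv2.resize(b[130:330,90:410],None,fx=1.2,fy=1.2)]))
for n in("scene","top"):
    d=np.load(n+".npy");P=pts(n,d,d>0)
    m=(P[:,2]>149)&(P[:,2]<162)&(P[:,0]>500)&(P[:,0]<680)&(abs(P[:,1])<230);Q=P[m]
    # bar: ridge fit, robust
    c=np.array([585.,0]);
    for tol in(30,22,18,17,17,17):
        u=Q[:,:2]-c; 
        if tol==30: y=np.array([.18,.98])
        nrm=np.array([y[1],-y[0]]);nrm/=np.linalg.norm(nrm)
        k=abs(u@nrm)<tol; S=Q[k]
        ln=cv2.fitLine(S[:,:2].astype(np.float32),cv2.DIST_HUBER,0,.01,.01).ravel();y=ln[:2]*np.sign(ln[1]);c=ln[2:]
    s=(Q[:,:2]-c)@y; nrm=np.array([y[1],-y[0]])
    print(n,"yaw",-np.arctan2(y[0],y[1]),"c",c,"x at y=0",c[0]-c[1]*y[0]/y[1],len(S),S[:,2].max(), np.percentile(s[k],[1,99]))
    # lever points
    m=(P[:,2]>140)&(P[:,2]<153)&(P[:,0]>490)&(P[:,0]<600)&(P[:,1]>-150)&(P[:,1]<-30)
    L=P[m];dist=(L[:,:2]-c)@nrm;L=L[dist<-25]
    for yy in range(-150,-30,12):
        q=L[abs(L[:,1]-yy)<6]
        if len(q):print(yy,len(q),np.round(np.percentile(q[:,0],[3,50,97])),np.round(np.median(q[:,2])))
E
```

```text
scene yaw -0.12794489 c [612.6525      6.3934793] x at y=0 611.83 1616 161.87171923547496 [-231.47056797  196.2080419 ]
-150 10 [530. 536. 538.] 147.0
-138 22 [529. 534. 539.] 148.0
-126 24 [526. 532. 538.] 147.0
-114 22 [525. 531. 536.] 147.0
-102 23 [523. 530. 533.] 148.0
-90 24 [520. 526. 531.] 148.0
-78 20 [519. 525. 530.] 147.0
-66 26 [514. 523. 528.] 146.0
-54 25 [513. 520. 526.] 147.0
-42 31 [511. 520. 527.] 145.0
top yaw -0.13226062 c [602.5069   -14.884735] x at y=0 604.4871 1721 161.93762958505116 [-210.82406003  214.06943927]
-150 14 [526. 531. 536.] 147.0
-138 25 [524. 529. 534.] 147.0
-126 22 [522. 527. 532.] 147.0
-114 24 [520. 525. 530.] 147.0
-102 22 [518. 523. 528.] 147.0
-90 23 [516. 521. 526.] 147.0
-78 24 [514. 519. 524.] 148.0
-66 23 [512. 517. 524.] 148.0
-54 23 [509. 514. 522.] 147.0
-42 29 [508. 515. 523.] 144.0
```

View pics/c1.png

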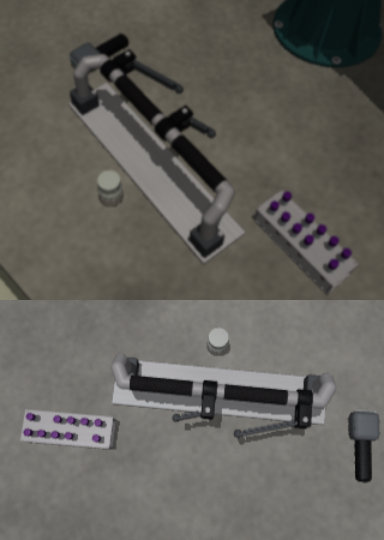

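The long lever is on the clamp at the −y end (top view, lower right). The short lever is near the middle. The bar's yaw is about −0.13 rad. I'll turn the closed tool so its y axis lies along the press direction.

Emit:
{"fn": "arm_command", "kwargs": {
  "targets": [
    {"hand": 255,"roll": 1},
    {"hand": 255,"roll": 1},
    {"hand": 255,"roll": 1},
    {"hand": 255,"roll": 1},
    {"hand": 255,"roll": 1},
    {"hand": 255,"roll": 1},
    {"hand": 255,"roll": 1},
    {"hand": 255,"roll": 1},
    {"hand": 255,"roll": 1},
    {"hand": 255,"roll": 1}
  ]
}}

```text
validation failed for argument at $.ta...
```

Emit:
{"fn": "arm_command", "kwargs": {
  "targets": [
    {"hand": 255,"roll": 1},
    {"hand": 255,"roll": 1},
    {"hand": 255,"roll": 1},
    {"hand": 255,"roll": 1},
    {"hand": 255,"roll": 0.43},
    {"hand": 255,"y": 1},
    {"hand": 255,"y": 1},
    {"hand": 255,"y": 1},
    {"hand": 255,"y": 1},
    {"hand": 255,"y": 1}
  ]
}}

```text
validation failed for argument at $.ta...
```

All fields look to be required.

Emit:
{"fn": "arm_command", "kwargs": {
  "targets": [
    {"hand": 255,"x": 0,"y": 0,"z": 0,"roll": 1},
    {"hand": 255,"x": 0,"y": 0,"z": 0,"roll": 1},
    {"hand": 255,"x": 0,"y": 0,"z": 0,"roll": 1},
    {"hand": 255,"x": 0,"y": 0,"z": 0,"roll": 1},
    {"hand": 255,"x": 0,"y": 0,"z": 0,"roll": 1},
    {"hand": 255,"x": 0,"y": 0,"z": 0,"roll": 1},
    {"hand": 255,"x": 0,"y": 0,"z": 0,"roll": 1},
    {"hand": 255,"x": 0,"y": 0,"z": 0,"roll": 1},
    {"hand": 255,"x": 0,"y": 0,"z": 0,"roll": 1},
    {"hand": 255,"x": 0,"y": 0,"z": 0,"roll": 1}
  ]
}}

```text
clock: 1.9
eef_pos: [177.8, 677.1, 213.9]
tool_rot: [0.59, 0.808, -0.0, 0.0]
force: [0.0, 0.3, -0.7]
gripper_width: 14.3
```

Emit:
{"fn": "arm_command", "kwargs": {
  "targets": [
    {"hand": 255,"x": 0,"y": 0,"z": 0,"roll": 1},
    {"hand": 255,"x": 0,"y": 0,"z": 0,"roll": 1},
    {"hand": 255,"x": 0,"y": 0,"z": 0,"roll": 1},
    {"hand": 255,"x": 0,"y": 0,"z": 0,"roll": 1},
    {"hand": 255,"x": 0,"y": 0,"z": 0,"roll": 0.4},
    {"hand": 255,"x": 0,"y": 1,"z": 0,"roll": 0},
    {"hand": 255,"x": 0,"y": 1,"z": 0,"roll": 0},
    {"hand": 255,"x": 0,"y": 1,"z": 0,"roll": 0},
    {"hand": 255,"x": 0,"y": 1,"z": 0,"roll": 0},
    {"hand": 255,"x": 0,"y": 1,"z": 0,"roll": 0}
  ]
}}

```text
clock: 2.9
eef_pos: [279.2, 664.1, 213.9]
tool_rot: [0.75, 0.661, 0.0, 0.0]
force: [0.2, 1.1, -0.4]
gripper_width: 0.4
```

Emit:
{"fn": "arm_command", "kwargs": {
  "targets": [
    {"hand": 255,"x": -1,"y": 1,"z": 0,"roll": 0},
    {"hand": 255,"x": -1,"y": 1,"z": 0,"roll": 0},
    {"hand": 255,"x": -1,"y": 1,"z": 0,"roll": 0},
    {"hand": 255,"x": -1,"y": 1,"z": 0,"roll": 0},
    {"hand": 255,"x": -1,"y": 1,"z": 0,"roll": 0},
    {"hand": 255,"x": -1,"y": 1,"z": 0,"roll": 0},
    {"hand": 255,"x": -1,"y": 1,"z": 0,"roll": 0},
    {"hand": 255,"x": -1,"y": 1,"z": 0,"roll": 0},
    {"hand": 255,"x": -1,"y": 1,"z": 0,"roll": 0},
    {"hand": 255,"x": -1,"y": 1,"z": 0,"roll": 0}
  ]
}}

```text
clock: 3.9
eef_pos: [451.9, 439.4, 214.0]
tool_rot: [0.75, 0.661, 0.0, 0.0]
force: [0.9, -0.4, 0.7]
gripper_width: 0.5
```

Emit:
{"fn": "arm_command", "kwargs": {
  "targets": [
    {"hand": 255,"x": -1,"y": 0.2,"z": 0,"roll": 0},
    {"hand": 255,"x": -1,"y": 0.2,"z": 0,"roll": 0},
    {"hand": 255,"x": -1,"y": 0.2,"z": 0,"roll": 0},
    {"hand": 255,"x": -1,"y": 0.2,"z": 0,"roll": 0},
    {"hand": 255,"x": -1,"y": 0.2,"z": 0,"roll": 0},
    {"hand": 255,"x": -1,"y": 0.2,"z": 0,"roll": 0},
    {"hand": 255,"x": -1,"y": 0.2,"z": 0,"roll": 0},
    {"hand": 255,"x": -1,"y": 0.2,"z": 0,"roll": 0},
    {"hand": 255,"x": -1,"y": 0.2,"z": 0,"roll": 0},
    {"hand": 255,"x": -1,"y": 0.2,"z": 0,"roll": 0}
  ]
}}

```text
clock: 4.9
eef_pos: [464.4, 236.1, 214.0]
tool_rot: [0.75, 0.661, 0.0, 0.0]
force: [0.9, 0.7, -0.3]
gripper_width: 0.5
```

Emit:
{"fn": "arm_command", "kwargs": {
  "targets": [
    {"hand": 255,"x": -1,"y": 0,"z": 0,"roll": 0},
    {"hand": 255,"x": -1,"y": 0,"z": 0,"roll": 0},
    {"hand": 255,"x": -1,"y": 0,"z": 0,"roll": 0},
    {"hand": 255,"x": -1,"y": 0,"z": 0,"roll": 0},
    {"hand": 255,"x": -1,"y": 0,"z": 0,"roll": 0},
    {"hand": 255,"x": -1,"y": 0,"z": 0,"roll": 0},
    {"hand": 255,"x": -1,"y": 0,"z": 0,"roll": 0},
    {"hand": 255,"x": -1,"y": 0,"z": 0,"roll": 0},
    {"hand": 255,"x": -1,"y": 0,"z": 0,"roll": 0},
    {"hand": 255,"x": -1,"y": 0,"z": 0,"roll": 0}
  ]
}}

```text
clock: 5.9
eef_pos: [439.0, 38.0, 214.0]
tool_rot: [0.75, 0.661, 0.0, 0.0]
force: [0.6, 0.1, -0.1]
gripper_width: 0.3
```

Emit:
{"fn": "arm_command", "kwargs": {
  "targets": [
    {"hand": 255,"x": -1,"y": 0.4,"z": 0,"roll": 0},
    {"hand": 255,"x": -1,"y": 0.4,"z": 0,"roll": 0},
    {"hand": 255,"x": -1,"y": 0.4,"z": 0,"roll": 0},
    {"hand": 255,"x": -1,"y": 0.5,"z": 0,"roll": 0},
    {"hand": 255,"x": -1,"y": 0.5,"z": 0,"roll": 0},
    {"hand": 255,"x": -0.2,"y": 0,"z": 0,"roll": 0},
    {"hand": 255,"x": 0,"y": 0,"z": 0,"roll": 0},
    {"hand": 255,"x": 0,"y": 0,"z": 0,"roll": 0}
  ]
}}

```text
clock: 6.7
eef_pos: [469.6, -69.1, 213.8]
tool_rot: [0.75, 0.661, -0.0, -0.0]
force: [-0.5, 0.5, -0.8]
gripper_width: 0.6
```

```bash
cat >> h.py <<'E'
from scipy.spatial.transform import Rotation as Ro
def wpts(d,reg,s):
    m=camera_model("wrist");K=np.array(m["camera_matrix"]);H=np.array(m["hand_eye"])
    r,c=np.nonzero(reg&(d>0));z=d[r,c]
    P=np.stack([(c-K[0,2])/K[0,0]*z,(r-K[1,2])/K[1,1]*z,z],1)
    P=P@H[:3,:3].T+H[:3,3]
    return P@Ro.from_quat(s["tool_rot"]).as_matrix().T+np.array(s["eef_pos"])
def barfit(P):
    Q=P[(P[:,2]>148)&(P[:,2]<158)&(P[:,0]>550)&(P[:,0]<650)&(P[:,1]>-230)&(P[:,1]<200)]
    return Q
E
python3 - <<'E'
from h import *
s=manip.read_state();im,d=snapshot("wrist");cv2.imwrite("pics/w1.png",im[:,:,::-1])
print(np.round(s["eef_pos"],1),s["clock"],camera_model("wrist")["hand_eye"])
P=wpts(d,d>0,s)
for yy in range(-160,-30,10):
    for nm,lo,hi,x0,x1 in(("lever",141,154,490,556),("bar",148,160,565,640)):
        q=P[(abs(P[:,1]-yy)<3)&(P[:,2]>lo)&(P[:,2]<hi)&(P[:,0]>x0)&(P[:,0]<x1)]
        if len(q)>5:print(yy,nm,len(q),np.round(np.percentile(q[:,0],[2,50,98])),np.round(q[:,2].max()))
for o in cut_out("brake_press","wrist")[:2]:
    q=wpts(d,o["region"],s);print(o["conf"],o["at"],np.round(np.percentile(q,[2,50,98],axis=0)))
E
```

```text
[469.6 -69.1 213.8] 6.7 [[ 3.67975016e-04 -9.69241016e-01 -2.46113219e-01  6.91877070e+01]
 [ 9.99999929e-01  3.36368114e-04  1.70463080e-04  2.55840556e-02]
 [-8.24351696e-05 -2.46113265e-01  9.69241071e-01 -1.71570934e+02]
 [ 0.00000000e+00  0.00000000e+00  0.00000000e+00  1.00000000e+00]]
-160 bar 202 [572. 582. 597.] 157.0
-150 bar 182 [574. 583. 596.] 158.0
-120 bar 98 [576. 588. 605.] 158.0
-110 bar 270 [578. 588. 606.] 159.0
-100 bar 273 [579. 589. 606.] 158.0
-90 lever 61 [517. 523. 528.] 152.0
-90 bar 293 [580. 590. 607.] 158.0
-80 lever 113 [516. 521. 527.] 152.0
-80 bar 295 [581. 592. 609.] 158.0
-70 lever 117 [514. 519. 525.] 152.0
-70 bar 306 [583. 593. 610.] 158.0
-60 lever 119 [513. 518. 524.] 152.0
-60 bar 322 [584. 594. 611.] 159.0
-50 lever 128 [509. 515. 523.] 152.0
-50 bar 325 [585. 595. 612.] 159.0
-40 lever 173 [509. 516. 524.] 150.0
-40 bar 333 [587. 597. 614.] 158.0
0.77 [183.7, 319.3] [[509. -89. 133.]
 [518. -61. 149.]
 [527. -37. 152.]]
```

View pics/w1.png

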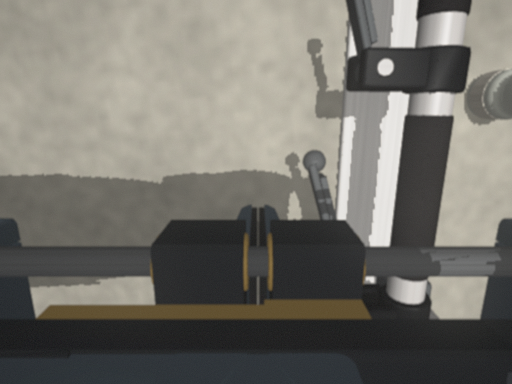

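The wrist view shows the ball end at (row 160, col 315), the bar at columns 390–450 and the short lever further up. Next I'll check the finger shape in the tool frame before going down.

```bash
python3 - <<'E'
from h import *
s=manip.read_state();im,d=snapshot("wrist")
s0=dict(s,eef_pos=[0,0,0],tool_rot=[0,0,0,1])
P=wpts(d,d>0,s0)
for z0 in range(-110,12,8):
    q=P[(P[:,2]>=z0)&(P[:,2]<z0+8)&(abs(P[:,1])<110)]
    if len(q)>5:print(z0,len(q),"y",np.round(np.percentile(q[:,1],[0,2,98,100])),"x",np.round(np.percentile(q[:,0],[0,50,100])))
W=wpts(d,d>0,s)
q=W[(W[:,2]>135)&(W[:,2]<152)&(W[:,0]>495)&(W[:,0]<530)&(W[:,1]>-60)&(W[:,1]<-20)]
print("ball/blade y",np.percentile(q[:,1],[98,100]),d[160,315])
m=np.zeros_like(d,bool);m[158:163,313:318]=1;print(np.median(wpts(d,m,s),axis=0))
E
```

```text
-110 14719 y [-50. -44.  24.  25.] x [22. 28. 39.]
-102 11689 y [-68. -64.  63.  67.] x [20. 32. 39.]
-94 3961 y [-74. -74.  74.  75.] x [ 7. 33. 39.]
-86 2544 y [-76. -74.  74.  75.] x [ 2. 18. 39.]
-78 25 y [-4. -4.  4.  4.] x [ 6.  8. 10.]
-70 39 y [-4. -4.  4.  4.] x [-1.  3.  7.]
-62 434 y [-3. -3.  3.  3.] x [-9. -2. 17.]
-54 124 y [-4. -4.  4.  4.] x [15. 16. 18.]
-46 146 y [-5. -5.  5.  5.] x [15. 16. 18.]
-38 136 y [-5. -5.  5.  5.] x [15. 16. 18.]
-30 178 y [-10.  -9.  10.  10.] x [15. 17. 18.]
-22 185 y [-10. -10.   9.  10.] x [16. 17. 18.]
-14 146 y [-9. -9.  9.  9.] x [14. 17. 18.]
-6 64 y [-7. -6.  7.  8.] x [15. 17. 18.]
ball/blade y [-36.79620744 -36.21788448] 238.45103
[516.45860974 -42.24545861 149.20117934]
```

Emit:
{"fn": "arm_command", "kwargs": {
  "targets": [
    {"hand": 255,"x": -0.15,"y": 0,"z": 1,"roll": 0},
    {"hand": 255,"x": 0,"y": 0,"z": 1,"roll": 0},
    {"hand": 255,"x": 0,"y": 0,"z": 1,"roll": 0},
    {"hand": 255,"x": 0,"y": 0,"z": 1,"roll": 0},
    {"hand": 255,"x": 0,"y": 0,"z": 0.7,"roll": 0},
    {"hand": 255,"x": 0,"y": 0,"z": 0,"roll": 0},
    {"hand": 255,"x": 0,"y": 0.4,"z": 0,"roll": 0},
    {"hand": 255,"x": 0,"y": 0.4,"z": 0,"roll": 0},
    {"hand": 255,"x": 0,"y": 0,"z": 0,"roll": 0},
    {"hand": 255,"x": 0,"y": 0,"z": 0,"roll": 0}
  ]
}}

```text
clock: 7.85
eef_pos: [486.3, -74.7, 120.4]
tool_rot: [0.75, 0.661, 0.0, 0.0]
force: [-0.9, 1.3, -0.2]
gripper_width: 0.9
```

Emit:
{"fn": "arm_command", "kwargs": {
  "targets": [
    {"hand": 255,"x": 0,"y": 0.2,"z": 0,"roll": 0},
    {"hand": 255,"x": 0,"y": 0.2,"z": 0,"roll": 0},
    {"hand": 255,"x": 0,"y": 0.2,"z": 0,"roll": 0},
    {"hand": 255,"x": 0,"y": 0,"z": 0,"roll": 0}
  ]
}}

```text
clock: 8.25
eef_pos: [498.3, -76.2, 120.0]
tool_rot: [0.75, 0.661, 0.0, 0.0]
force: [0.3, -0.0, 0.1]
gripper_width: 0.5
```

Emit:
{"fn": "arm_command", "kwargs": {
  "targets": [
    {"hand": 255,"x": 0.3,"y": 0,"z": 0,"roll": 0},
    {"hand": 255,"x": 0,"y": 0.2,"z": 0,"roll": 0},
    {"hand": 255,"x": 0,"y": 0.2,"z": 0,"roll": 0},
    {"hand": 255,"x": 0,"y": 0,"z": 0,"roll": 0}
  ]
}}

```text
clock: 8.65
eef_pos: [506.5, -71.0, 119.8]
tool_rot: [0.75, 0.661, -0.0, -0.0]
force: [-3.5, 2.1, 0.3]
gripper_width: 0.0
```

Emit:
{"fn": "arm_command", "kwargs": {
  "targets": [
    {"hand": 255,"x": 0,"y": 0.2,"z": 0,"roll": 0},
    {"hand": 255,"x": 0,"y": 0.2,"z": 0,"roll": 0},
    {"hand": 255,"x": 0,"y": 0,"z": 0,"roll": 0}
  ]
}}

```text
clock: 8.95
eef_pos: [514.6, -72.2, 119.8]
tool_rot: [0.75, 0.661, -0.0, -0.0]
force: [-4.2, 1.9, 0.4]
gripper_width: 0.3
```

Emit:
{"fn": "arm_command", "kwargs": {
  "targets": [
    {"hand": 255,"x": 0,"y": 0.2,"z": 0,"roll": 0},
    {"hand": 255,"x": 0,"y": 0,"z": 0,"roll": 0}
  ]
}}

```text
clock: 9.15
eef_pos: [518.3, -72.7, 119.8]
tool_rot: [0.75, 0.661, -0.0, -0.0]
force: [-3.6, 2.4, -0.8]
gripper_width: 0.3
```

Emit:
{"fn": "arm_command", "kwargs": {
  "targets": [
    {"hand": 255,"x": 0,"y": 0.2,"z": 0,"roll": 0},
    {"hand": 255,"x": 0,"y": 0.2,"z": 0,"roll": 0},
    {"hand": 255,"x": 0,"y": 0,"z": 0,"roll": 0}
  ]
}}

```text
clock: 9.45
eef_pos: [526.1, -73.6, 119.8]
tool_rot: [0.75, 0.661, -0.0, -0.0]
force: [-5.9, 3.3, -0.4]
gripper_width: 0.7
```

Emit:
{"fn": "arm_command", "kwargs": {
  "targets": [
    {"hand": 255,"x": 0,"y": 0.1,"z": 0,"roll": 0},
    {"hand": 255,"x": 0,"y": 0,"z": 0,"roll": 0}
  ]
}}

```text
clock: 9.65
eef_pos: [527.8, -73.7, 119.8]
tool_rot: [0.75, 0.661, -0.0, -0.0]
force: [-6.2, 4.9, 1.1]
gripper_width: 0.6
```

Emit:
{"fn": "arm_command", "kwargs": {
  "targets": [
    {"hand": 255,"x": 0,"y": 0.05,"z": 0,"roll": 0},
    {"hand": 255,"x": 0,"y": 0,"z": 0,"roll": 0}
  ]
}}

```text
clock: 9.85
eef_pos: [528.7, -73.8, 119.7]
tool_rot: [0.75, 0.661, -0.0, -0.0]
force: [-5.2, 5.3, 0.5]
gripper_width: 0.6
```

Emit:
{"fn": "arm_command", "kwargs": {
  "targets": [
    {"hand": 255,"x": 0,"y": 0.05,"z": 0,"roll": 0},
    {"hand": 255,"x": 0,"y": 0,"z": 0,"roll": 0}
  ]
}}

```text
clock: 10.05
eef_pos: [529.7, -73.9, 119.7]
tool_rot: [0.75, 0.661, -0.0, -0.001]
force: [-5.7, 5.6, 1.0]
gripper_width: 0.4
```

```bash
python3 - <<'E'
from h import *
s=manip.read_state();im,d=snapshot("scene");cv2.imwrite("pics/s2.png",cv2.resize(im[60:260,170:370,::-1],None,fx=3,fy=3,interpolation=cv2.INTER_CUBIC))
print(s["force"],s["ft_torque"],s["clock"])
im,d=snapshot("wrist");W=wpts(d,d>0,s)
u=np.array([.126,.992]);n=np.array([.992,-.126]);S=W[:,:2]@u;N=W[:,:2]@n
print("tcp s,n",np.array(s["eef_pos"][:2])@u,np.array(s["eef_pos"][:2])@n)
for a in range(-40,45,6):
    for nm,lo,hi in(("lever",s["eef_pos"][0]-10,572),("bar",572,640)):
        m=(abs(S-a)<3)&(W[:,2]>142)&(W[:,2]<160)&(N>lo)&(N<hi)
        if m.sum()>5:print(a,nm,m.sum(),np.round(np.percentile(N[m],[2,50,98]),1),np.round(np.median(W[m,2])))
E
```

```text
[-5.69565726  5.61082709  0.99017366] [0.74869135 0.888432   0.12445586] 10.05
tcp s,n -6.548850773815801 534.7280641246723
-40 bar 23 [591.1 613.3 616.4] 152.0
-34 bar 495 [588.4 598.4 614.9] 155.0
-28 bar 617 [587.6 597.9 614.2] 155.0
-22 bar 640 [587.6 597.8 614.1] 155.0
-16 bar 519 [588.5 599.3 612.4] 156.0
-4 bar 8 [586.8 587.3 612.5] 148.0
2 bar 565 [585.6 593.7 615. ] 154.0
8 lever 292 [526.1 535.4 543.4] 150.0
8 bar 849 [585.6 596.4 614.2] 155.0
14 lever 258 [527.8 548.5 555.9] 150.0
14 bar 863 [585.9 596.5 614.3] 155.0
20 lever 271 [544.2 549.3 557.6] 150.0
20 bar 904 [585.8 596.7 614.3] 155.0
26 lever 462 [542.7 550.1 558.9] 149.0
26 bar 936 [585.9 596.6 614.5] 155.0
32 lever 390 [544.  550.6 558. ] 146.0
32 bar 946 [585.9 596.5 614.4] 155.0
38 bar 988 [585.9 596.7 614.2] 155.0
44 bar 1013 [585.9 596.7 614.3] 155.0
```

View pics/s2.png

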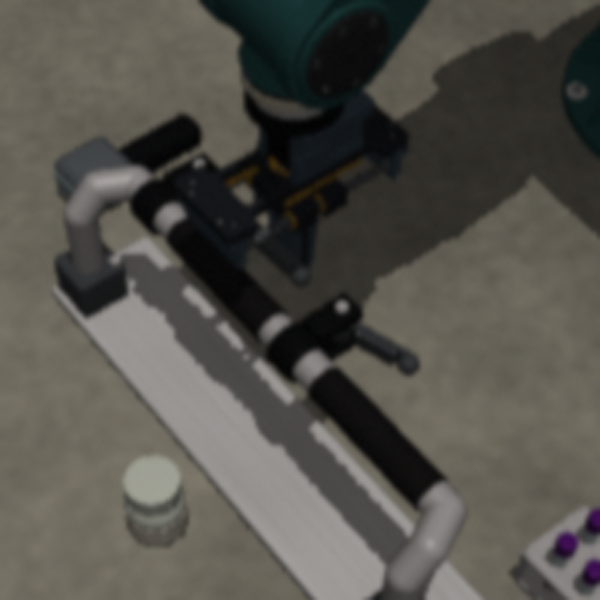

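The ball centre is about 50 mm from the bar axis and should be about 45.5 mm at the stop. That leaves about 3 mm at the press point, so I'll creep on.

Emit:
{"fn": "arm_command", "kwargs": {
  "targets": [
    {"hand": 255,"x": 0,"y": 0.05,"z": 0,"roll": 0},
    {"hand": 255,"x": 0,"y": 0,"z": 0,"roll": 0}
  ]
}}

```text
clock: 10.35
eef_pos: [530.6, -74.0, 119.7]
tool_rot: [0.75, 0.661, -0.0, -0.001]
force: [-6.0, 5.5, 1.1]
gripper_width: 0.6
```

Emit:
{"fn": "arm_command", "kwargs": {
  "targets": [
    {"hand": 255,"x": 0,"y": 0.05,"z": 0,"roll": 0},
    {"hand": 255,"x": 0,"y": 0,"z": 0,"roll": 0}
  ]
}}

```text
clock: 10.55
eef_pos: [531.6, -74.1, 119.7]
tool_rot: [0.75, 0.661, -0.0, -0.001]
force: [-5.7, 6.2, 0.8]
gripper_width: 0.4
```

Emit:
{"fn": "arm_command", "kwargs": {
  "targets": [
    {"hand": 255,"x": 0,"y": 0.05,"z": 0,"roll": 0},
    {"hand": 255,"x": 0,"y": 0,"z": 0,"roll": 0}
  ]
}}

```text
clock: 10.75
eef_pos: [532.5, -74.2, 119.7]
tool_rot: [0.75, 0.661, -0.0, -0.001]
force: [-5.6, 5.9, 1.5]
gripper_width: 0.4
```

Emit:
{"fn": "arm_command", "kwargs": {
  "targets": [
    {"hand": 255,"x": 0,"y": 0.05,"z": 0,"roll": 0},
    {"hand": 255,"x": 0,"y": 0,"z": 0,"roll": 0}
  ]
}}

```text
clock: 10.95
eef_pos: [533.5, -74.2, 119.7]
tool_rot: [0.75, 0.661, -0.0, -0.001]
force: [-6.1, 6.8, 2.0]
gripper_width: 0.7
```

Emit:
{"fn": "arm_command", "kwargs": {
  "targets": [
    {"hand": 255,"x": 0,"y": 0.05,"z": 0,"roll": 0},
    {"hand": 255,"x": 0,"y": 0,"z": 0,"roll": 0}
  ]
}}

```text
clock: 11.15
eef_pos: [534.3, -74.3, 119.7]
tool_rot: [0.75, 0.661, -0.0, -0.001]
force: [-7.2, 7.5, 1.9]
gripper_width: 0.5
```

```bash
cat > lv.py <<'E'
from h import *
s=manip.read_state()
im,d=snapshot("wrist");W=wpts(d,d>0,s);cv2.imwrite("pics/wl.png",im[:,:,::-1])
u=np.array([.126,.992]);n=np.array([.992,-.126]);S=W[:,:2]@u;N=W[:,:2]@n
print("tcp s,n",np.array(s["eef_pos"][:2])@u,np.array(s["eef_pos"][:2])@n,np.round(s["force"],1),s["clock"])
for a in range(12,43,6):
    for nm,lo,hi in(("lever",s["eef_pos"][0]-40,575),("bar",575,640)):
        m=(abs(S-a)<3)&(W[:,2]>142)&(W[:,2]<160)&(N>lo)&(N<hi)
        if m.sum()>5:print(a,nm,m.sum(),np.round(np.percentile(N[m],[2,50,98]),1),np.round(np.median(W[m,2])))
E
python3 lv.py
```

```text
tcp s,n -6.39057681267319 539.3715243716681 [-7.2  7.5  1.9] 11.15
12 lever 469 [532.  542.1 560.8] 150.0
12 bar 854 [585.8 596.8 614.6] 155.0
18 lever 210 [550.7 553.9 561.4] 150.0
18 bar 889 [585.7 596.8 614.8] 155.0
24 lever 415 [548.7 555.6 564.3] 149.0
24 bar 911 [585.8 596.8 614.4] 155.0
30 lever 464 [548.8 556.2 564.3] 147.0
30 bar 952 [585.7 597.  614.7] 155.0
36 lever 91 [552.2 556.7 560.9] 144.0
36 bar 978 [585.8 596.8 614.5] 155.0
42 bar 1002 [585.9 596.9 614.5] 155.0
```

Emit:
{"fn": "arm_command", "kwargs": {
  "targets": [
    {"hand": 255,"x": 0,"y": 0.04,"z": 0,"roll": 0},
    {"hand": 255,"x": 0,"y": 0,"z": 0,"roll": 0}
  ]
}}

```text
clock: 11.4
eef_pos: [534.5, -74.3, 119.6]
tool_rot: [0.75, 0.661, -0.001, -0.001]
force: [-11.5, 8.7, 6.4]
gripper_width: 0.4
```

Emit:
{"fn": "arm_command", "kwargs": {
  "targets": [
    {"hand": 255,"x": 0,"y": 0.04,"z": 0,"roll": 0},
    {"hand": 255,"x": 0,"y": 0,"z": 0,"roll": 0}
  ]
}}

```text
clock: 11.6
eef_pos: [534.7, -74.3, 119.5]
tool_rot: [0.75, 0.661, -0.001, -0.002]
force: [-16.4, 8.7, 10.7]
gripper_width: 0.5
```

The stop shows clearly: the force rises while the position stands still. I'll ease off slightly and hold for over a second.

Emit:
{"fn": "arm_command", "kwargs": {
  "targets": [
    {"hand": 255,"x": 0,"y": -0.03,"z": 0,"roll": 0},
    {"hand": 255,"x": 0,"y": 0,"z": 0,"roll": 0},
    {"hand": 255,"x": 0,"y": 0,"z": 0,"roll": 0},
    {"hand": 255,"x": 0,"y": 0,"z": 0,"roll": 0},
    {"hand": 255,"x": 0,"y": 0,"z": 0,"roll": 0},
    {"hand": 255,"x": 0,"y": 0,"z": 0,"roll": 0},
    {"hand": 255,"x": 0,"y": 0,"z": 0,"roll": 0},
    {"hand": 255,"x": 0,"y": 0,"z": 0,"roll": 0},
    {"hand": 255,"x": 0,"y": 0,"z": 0,"roll": 0},
    {"hand": 255,"x": 0,"y": 0,"z": 0,"roll": 0}
  ]
}}

```text
clock: 12.6
eef_pos: [534.5, -74.3, 119.5]
tool_rot: [0.75, 0.661, -0.001, -0.002]
force: [-12.7, 9.8, 6.8]
gripper_width: 0.5
```

Emit:
{"fn": "arm_command", "kwargs": {
  "targets": [
    {"hand": 255,"x": 0,"y": 0,"z": 0,"roll": 0},
    {"hand": 255,"x": 0,"y": 0,"z": 0,"roll": 0},
    {"hand": 255,"x": 0,"y": 0,"z": 0,"roll": 0},
    {"hand": 255,"x": 0,"y": 0,"z": 0,"roll": 0},
    {"hand": 255,"x": 0,"y": 0,"z": 0,"roll": 0}
  ]
}}

```text
clock: 13.1
eef_pos: [534.5, -74.3, 119.6]
tool_rot: [0.75, 0.661, -0.001, -0.002]
force: [-12.1, 7.8, 7.2]
gripper_width: 0.6
```

```bash
python3 lv.py
```

```text
tcp s,n -6.3224396002679075 539.5923835404956 [-12.1   7.8   7.2] 13.1
12 lever 485 [531.6 542.3 561. ] 150.0
12 bar 859 [585.7 596.8 614.7] 155.0
18 lever 204 [551.  554.2 561.5] 150.0
18 bar 890 [585.8 596.8 614.1] 155.0
24 lever 419 [548.9 555.9 564.9] 149.0
24 bar 914 [585.8 596.9 614.6] 155.0
30 lever 463 [549.3 556.4 564.3] 147.0
30 bar 947 [585.7 596.8 614.7] 155.0
36 lever 98 [552.1 556.6 561. ] 144.0
36 bar 973 [585.9 597.  614.6] 155.0
42 bar 1010 [585.9 597.1 614.6] 155.0
```

Emit:
{"fn": "arm_command", "kwargs": {
  "targets": [
    {"hand": 255,"x": 0,"y": -0.5,"z": 0,"roll": 0},
    {"hand": 255,"x": 0,"y": -0.7,"z": 0,"roll": 0},
    {"hand": 255,"x": 0,"y": -0.7,"z": 0,"roll": 0},
    {"hand": 255,"x": 0,"y": -0.6,"z": 0,"roll": 0},
    {"hand": 255,"x": 0,"y": 0,"z": 0,"roll": 0},
    {"hand": 255,"x": 0,"y": 0,"z": 0,"roll": 0},
    {"hand": 255,"x": 0,"y": 0,"z": 0,"roll": 0},
    {"hand": 255,"x": 0,"y": 0,"z": 0,"roll": 0}
  ]
}}

```text
clock: 13.95
eef_pos: [487.1, -68.7, 120.0]
tool_rot: [0.75, 0.661, 0.0, 0.0]
force: [-0.6, -0.5, -0.6]
gripper_width: 0.4
```

```bash
python3 lv.py
```

```text
tcp s,n -6.8194508473241635 491.86593654157815 [-0.6 -0.5 -0.6] 13.95
12 lever 407 [483.3 494.6 523.4] 150.0
12 bar 634 [585.4 590.9 599.4] 153.0
18 lever 378 [509.9 516.5 525.3] 149.0
18 bar 804 [585.4 592.6 603.8] 154.0
24 lever 472 [509.9 517.  525.4] 148.0
24 bar 785 [585.4 592.1 602.9] 154.0
30 lever 126 [512.4 517.5 522.7] 145.0
30 bar 775 [585.4 591.6 601.7] 154.0
36 bar 763 [585.3 591.4 600.6] 153.0
42 bar 751 [585.2 590.8 599.3] 153.0
```

View pics/wl.png

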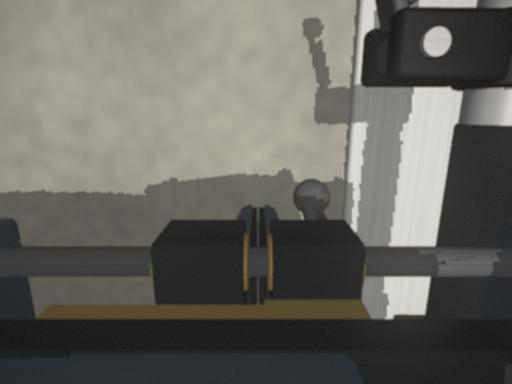

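The lever has sprung right back: its ball is at 517, as at the start, with no force and clear of the finger. Pressing again by the same 50 mm.

Emit:
{"fn": "arm_command", "kwargs": {
  "targets": [
    {"hand": 255,"x": 0,"y": 0.4,"z": 0,"roll": 0},
    {"hand": 255,"x": 0,"y": 0.3,"z": 0,"roll": 0},
    {"hand": 255,"x": 0,"y": 0.3,"z": 0,"roll": 0},
    {"hand": 255,"x": 0,"y": 0.3,"z": 0,"roll": 0},
    {"hand": 255,"x": 0,"y": 0.3,"z": 0,"roll": 0},
    {"hand": 255,"x": 0,"y": 0.3,"z": 0,"roll": 0},
    {"hand": 255,"x": 0,"y": 0.2,"z": 0,"roll": 0},
    {"hand": 255,"x": 0,"y": 0.2,"z": 0,"roll": 0},
    {"hand": 255,"x": 0,"y": 0.1,"z": 0,"roll": 0},
    {"hand": 255,"x": 0,"y": 0,"z": 0,"roll": 0}
  ]
}}

```text
clock: 15.0
eef_pos: [533.7, -74.2, 119.5]
tool_rot: [0.75, 0.661, -0.001, -0.001]
force: [-6.6, 6.7, 1.7]
gripper_width: 0.3
```

Emit:
{"fn": "arm_command", "kwargs": {
  "targets": [
    {"hand": 255,"x": 0,"y": 0.05,"z": 0,"roll": 0},
    {"hand": 255,"x": 0,"y": 0,"z": 0,"roll": 0},
    {"hand": 255,"x": 0,"y": 0.04,"z": 0,"roll": 0},
    {"hand": 255,"x": 0,"y": 0,"z": 0,"roll": 0},
    {"hand": 255,"x": 0,"y": 0,"z": 0,"roll": 0}
  ]
}}

```text
clock: 15.5
eef_pos: [534.5, -74.2, 119.4]
tool_rot: [0.75, 0.661, -0.001, -0.002]
force: [-12.2, 8.3, 6.1]
gripper_width: 0.4
```

Emit:
{"fn": "arm_command", "kwargs": {
  "targets": [
    {"hand": 255,"x": 0,"y": 0,"z": 0,"roll": 0},
    {"hand": 255,"x": 0,"y": 0,"z": 0,"roll": 0},
    {"hand": 255,"x": 0,"y": 0,"z": 0,"roll": 0},
    {"hand": 255,"x": 0,"y": 0,"z": 0,"roll": 0},
    {"hand": 255,"x": 0,"y": 0,"z": 0,"roll": 0},
    {"hand": 255,"x": 0,"y": 0,"z": 0,"roll": 0},
    {"hand": 255,"x": 0,"y": 0,"z": 0,"roll": 0},
    {"hand": 255,"x": 0,"y": 0,"z": 0,"roll": 0},
    {"hand": 255,"x": 0,"y": 0,"z": 0,"roll": 0},
    {"hand": 255,"x": 0,"y": 0,"z": 0,"roll": 0}
  ]
}}

```text
clock: 16.5
eef_pos: [534.5, -74.2, 119.4]
tool_rot: [0.75, 0.661, -0.001, -0.002]
force: [-12.0, 7.9, 7.2]
gripper_width: 0.2
```

```bash
python3 lv.py | grep -v bar; python3 -c "
from h import *
print(manip.finish_job())"
```

```text
tcp s,n -6.294275948281806 539.5449054841007 [-12.    7.9   7.2] 16.5
12 lever 468 [531.8 542.3 560.9] 150.0
18 lever 207 [551.  554.1 561.7] 150.0
24 lever 418 [548.9 555.8 564.8] 149.0
30 lever 471 [549.1 556.4 564.6] 147.0
36 lever 95 [552.2 556.8 561.6] 144.0
the job is handed in; nothing more can be done
None
```

I pressed the long brake lever to its stop with the back of the closed fingers, and held it there about 1.5 s. I then let it spring right back and pressed it to the stop again. The job was handed in at about 16.5 s with the lever still held in; no verdict was reported.

- **First press:** at the stop the force rose while the position stood still. I eased off and held with a push of about 12 N; the highest reading on the way was about 16 N in the press direction, about 21 N in all.
- **Release:** the wrist camera showed the lever's ball back where it started (517 mm, against 517.6 mm before) with no force on the tool.
- **Second press:** the lever is at the same position as in the first hold (ball about 556 mm both times), again with a push of about 12 N.
- **Disagreement:** the scene and top cameras differed by about 5–7 mm in x on the lever and bar. I relied on the wrist camera and the contact force instead.
- **Side forces:** at the stop there were also sideways and upward forces of about 8 N and 7 N. I took the sideways one for friction; I did not look into the upward one.
- **Not checked:** I did not measure the short lever or the loose things again at the end. The tool's path kept clear of them throughout.

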